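# Stopper the round flask and hold it down in the vortex mixer's sprung cup

## Task

The sample in the brown round flask must be stirred up on the touch-operated vortex mixer before it is measured: while the flask still stands in its cork ring, put the blue stopper fully home in its neck. Then take the stoppered flask by its neck, set its bulb squarely in the mixer's grey ring cup and press it straight down against the spring, well past half of the cup's travel, without ramming it. Finish while still holding it there, upright, your grip on the neck and the cup pressed down; do not tip the flask over and leave the brown bottle, the beaker and the timer where they stand.

Things in the scene. Friction and masses are not known exactly. Their poses are not given: they have to be found in the camera images.
- flask: brown glass flask, 105 mm high, 0.10 to 0.20 kg: a round bulb 62 mm in diameter with a straight round neck 31 mm in diameter, free to grip from 60 to 105 mm above the origin (fingertips lower than 60 mm strike the bulb). With the stopper in it is 123 mm high. Origin: bottom of the bulb, z along the neck. It stands upright in the cork ring at the start; a sideways push tilts it
- flask_bulb (a point): centre of the flask's bulb (radius 31 mm), 31 mm above the flask's origin
- flask_mouth (a point): centre of the flask's mouth, in the plane of its rim, 105 mm above the flask's origin. The bore is 22 mm wide, the glass round it 4.5 mm thick
- stopper: blue plastic stopper, 34 mm high, 25 g: a tapered plug (16 mm long, 16 mm wide at its foot, 20 mm at the top) under a ribbed round grip head (28 mm wide, 18 mm high). Origin: centre of the plug's foot, z up. It stands on its plug on the worktop, head up. Grip the head only in its upper 14 mm, since the fingers would otherwise strike the flask's rim
- stopper_shoulder (a point): centre of the flat underside of the stopper's head, 16 mm above the stopper's origin. When the stopper is home this shoulder rests on the flask's rim, at point flask_mouth
- cork_ring: loose cork ring, 90 mm outside, 44 mm hole, 28 mm high, origin at the centre of its underside; the flask's bulb sits in it, the bottom of the bulb 19 mm above the worktop
- mixer: white touch vortex mixer, fixed to the worktop; housing 130 x 112 mm, 48 mm high, with a round collar to 68 mm and above it the sprung ring cup, rim 116 mm above the worktop. A black knob and a rocker switch on its front (-x) face need no attention. Origin: centre of the underside; the cup's axis is vertical, 8 mm from the origin towards the mixer's +x
- cup_rim (a point): centre of the upper rim of the mixer's dark grey ring cup (80 mm outside, opening about 67 mm, tapering inwards below so that it centres a round bulb); the point goes down with the cup. When the flask's bulb sits in the cup, the bulb's centre is 4.7 mm above this point
- mixer_head (a joint): travel of the sprung ring cup: 0 at the top (released), up to 0.012 m pressed down to its stop. A spring pushes it back up: it starts to move at about 4 N, takes 8.4 N at 6 mm and about 12.5 N at the stop. The weight of the flask alone does not press it down. The mixer runs only while the cup is held more than 6 mm down
- bottle: small brown reagent bottle with a black cap, 47 mm wide, 98 mm high, origin under its centre; leave it alone
- beaker: small clear beaker, 46 mm wide, 58 mm high, origin under its centre; leave it alone
- bench_timer: white bench timer lying flat, 66 x 62 x 17 mm, origin under its centre; leave it alone
Things that resemble listed ones, but are neither listed nor needed, are in the scene too. Leave any green or turquoise look-alike of the flask alone.

How it is judged:
By the outcome, as a careful person would: the job done as asked, in the order asked, and still so for the second after the job is handed in, while the arm keeps its last pose, push and grip.
It also fails if it takes over 48 s, if anything falls off the work surface, if the arm or the gripper's body presses on something with over 40 N, if the wrist force passes 120 N, or if a joint passes its speed limit or range.

## Robot

A 6-joint arm with a two-finger parallel gripper is mounted at the origin on a cart in front of the work surface, level with it; the furniture and walls round the work are solid. World frame = base frame: x ahead of the robot, y to its left, z up, the work surface at z = 0. Lengths are in mm, angles in rad, forces in N, time in s.
With the tool pointing down it reaches from about 400 to 825 mm from the base axis. Payload 7 kg.
Tool frame: the origin (TCP) lies at the very end of the fingers, on their centre line; the grasp point (between the pads) lies 19 mm behind it; z points along the fingers, y is the line along which they close (so a half turn about z gives the same grasp; the last joint's range is limited). The gripper opens to 88 mm and grips with 3 to 60 N. Pads are 19 mm wide; open, the fingers measure 130 mm over their backs; the gripper's body (78 mm by 193 mm) begins 47 mm behind the grasp point.
Start: joints at [-0.88, 0.359, 0.012, 0, -1.224, -0.288], TCP at [264.569, -620.966, 226.561] pointing down, gripper open.
Joint ranges: [-3.07, 3.07], [-1.43, 2.12], [-1.02, 1.25], [-3.03, 1.67], [-3.05, -0], [-3.03, 3.03]. Speed limits (rad/s): [2.39, 2.39, 3.01, 3.14, 3.14, 3.14].

## Interface

Orientations are given as a unit quaternion [x, y, z, w].
In Python, from plant import bot gives the robot as it stands. Calls block until the motion is done:
- bot.move_ptp(position, orientation): joint-space move of the TCP to a pose.
- bot.line_to(position, velocity=150, ori=None): straight line of the TCP; ori=None keeps the orientation; velocity is the mean speed in mm/s.
- bot.move_joints(angles): joint-space move.
- bot.move_gripper(opening, force=None): finger opening in mm; force is the grip in N (None keeps the last); returns when the fingers have stopped.
- bot.pause(seconds).
- bot.solve_ik(position, orientation): joint angles nearest the present ones, or None.
- bot.read_state(): the state.
- bot.camera(name): name is "scene" or "top" or "wrist"; returns the picture (400x640x3 uint8, red, green, blue); there is no depth.
- bot.get_calibration(name): a dict with "fx", "fy", "cx", "cy" (pixels), "view" (4x4, takes a point from world to camera coordinates); the wrist camera has in their place "T_tool_cam" (4x4, takes a point from camera to tool coordinates, whose origin is the TCP and whose axes are the flange's). Camera axes: x right, y up, looking along -z (the intrinsics and any distortion apply to the point x, -y, -z); pixel columns grow to the right and rows downward; lengths in mm; the calibration is good to about 2 mm. A picture is of the moment at which its call begins: read the wrist's pose just before it. get_calibration takes no time and is no camera call.
A pose or a line that the arm cannot do raises bot.Unreachable and nothing moves.
- bot.close_job(): hands the job in; it is judged then, once.
The state is a dict: "t": time; "joint_pos": joint angles; "qvel": joint speeds; "tau": joint torques, N m; "tcp_pos": TCP position; "eef_rot": TCP orientation; "contact_force": force on the tool from outside, world axes, zero at the start; "moment": the same for the moment, N m; "width": finger opening in mm; "finger_force": force on a finger pad.
Only numpy, scipy, OpenCV 4.12 (cv2) and the standard library are available. Lean on these libraries where they do the work, as an engineer would, in place of code of your own. Each camera call takes 0.05 s, during which the arm holds its last target. There are 200 camera calls.

## Working session

There is one attempt and no reset: what is moved stays moved. The work goes in short steps, each a Python script; the robot and the scene stay as the last script left them, time stands still between calls to the robot, and variables do not carry over. Pictures are saved under pics/ and viewed, at most 10 in all, crops included, and the job is handed in when it is done.

```bash
ls; mkdir -p pics
python3 - <<'E'
from plant import bot
import cv2
for n in("scene","top"):
    im=bot.camera(n); cv2.imwrite(f"pics/{n}0.png",im[:,:,::-1])
    c=bot.get_calibration(n); print(n,c)
print(bot.get_calibration("wrist")); print(bot.read_state())
E
```

```text
pics
scene {'fx': 476.1182619961408, 'fy': 476.1182619961408, 'cx': 324.2578014210972, 'cy': 194.54709328771116, 'view': array([[ 4.36780543e-01, -8.99525495e-01,  8.75445282e-03,
        -5.24831492e+02],
       [ 3.84034145e-01,  1.95257371e-01,  9.02436887e-01,
        -2.56282674e+02],
       [-8.13474359e-01, -3.90804865e-01,  4.30733125e-01,
        -7.93310407e+02],
       [ 0.00000000e+00,  0.00000000e+00,  0.00000000e+00,
         1.00000000e+00]])}
top {'fx': 507.7224976227722, 'fy': 507.7224976227722, 'cx': 310.8023347023796, 'cy': 199.31594278817877, 'view': array([[ 8.37989856e-02, -9.96466888e-01,  5.60983613e-03,
        -3.25095666e+02],
       [ 9.74651206e-01,  8.31337271e-02,  2.07710883e-01,
        -5.43351637e+02],
       [-2.07443384e-01, -1.19383278e-02,  9.78174176e-01,
        -1.16042100e+03],
       [ 0.00000000e+00,  0.00000000e+00,  0.00000000e+00,
         1.00000000e+00]])}
{'fx': 340.44040299454934, 'fy': 340.44040299454934, 'cx': 317.72412674275085, 'cy': 197.73496360867114, 'T_tool_cam': array([[ 3.67734321e-04,  9.51097471e-01,  3.08890701e-01,
   
[... 270 characters left out ...]
0e+00]])}
{'t': 0.1, 'joint_pos': array([-8.79897914e-01,  3.59297127e-01,  1.11649479e-02, -2.84762942e-04,
       -1.22413207e+00, -2.88104975e-01]), 'qvel': array([ 0.00064488, -0.00235247,  0.00208903,  0.00072933,  0.00035264,
        0.00223541]), 'tau': array([-1.14677619e-03, -5.84162092e+01,  2.93754226e+01,  7.01545671e+00,
        1.02279894e-02, -5.04412742e-05]), 'tcp_pos': array([ 264.39001978, -620.58805095,  225.73870498]), 'eef_rot': array([-1.99990464e-01,  9.79797560e-01,  7.10714844e-04, -2.26942976e-04]), 'contact_force': array([-0.11931806,  0.58687798, -0.32684867]), 'moment': array([0.01816901, 0.05357132, 0.00742331]), 'finger_force': 0.0, 'width': 88.02684329155765}
```

View pics/scene0.png

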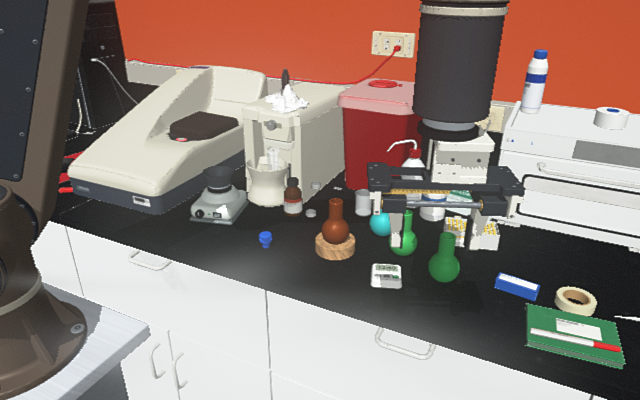

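View pics/top0.png

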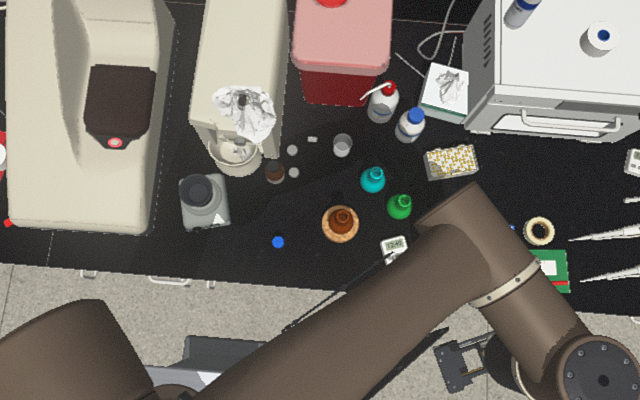

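The scene view shows the stopper at (265,239), the flask's mouth at about (335,200), and the mixer's cup at about (220,180). In the top view they are at (278,242), (342,215) and (195,190). I'll enlarge crops of these to get precise pixels.

Run:
```python
import cv2,numpy as np
t=cv2.imread("pics/top0.png");s=cv2.imread("pics/scene0.png")
def c(im,x,y,w=66,h=60,k=4):
    o=cv2.resize(im[y:y+h,x:x+w],None,fx=k,fy=k,interpolation=cv2.INTER_CUBIC)
    o=np.clip(o.astype(float)*1.5+20,0,255).astype(np.uint8)
    for i in range(0,w,10): cv2.line(o,(i*k,0),(i*k,4 if i else 240),(0,255,255),1); cv2.putText(o,str(x+i),(i*k,12),0,.3,(0,255,255))
    for i in range(10,h,10): cv2.line(o,(0,i*k),(4,i*k),(0,255,255),1); cv2.putText(o,str(y+i),(5,i*k+3),0,.3,(0,255,255))
    return o
a=np.hstack([c(t,170,168),c(t,310,190),c(t,250,215)])
b=np.hstack([c(s,187,160),c(s,305,192),c(s,235,212)])
cv2.imwrite("pics/crop.png",np.vstack([a,b]))
```

```text
(no output)
```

View pics/crop.png

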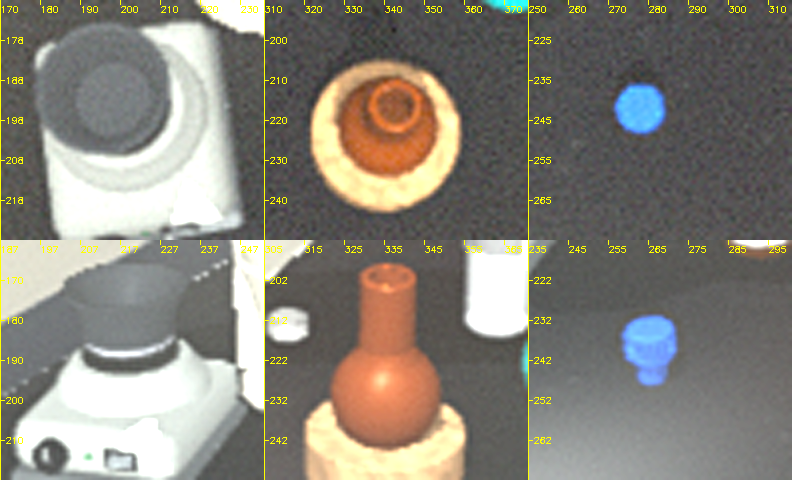

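The crops show these centres:

| Item | Top view | Scene view |
|---|---|---|
| Cup rim | (196.2,190.7) | (218.5,172) |
| Flask mouth | (342.7,216) | (336.2,201.8) |
| Stopper head top | (278,242) | (265.5,234) |

Next I compute positions from both cameras.

```bash
cat > h.py <<'E'
import numpy as np,cv2
from scipy.spatial.transform import Rotation as R
from plant import bot
def cam(n,st=None):
    c=bot.get_calibration(n)
    if n!="wrist": return c,np.linalg.inv(c["view"])
    T=np.eye(4);T[:3,:3]=R.from_quat(st["eef_rot"]).as_matrix();T[:3,3]=st["tcp_pos"]
    return c,T@c["T_tool_cam"]
def ray(n,u,v,st=None):
    c,M=cam(n,st); d=np.array([(u-c["cx"])/c["fx"],-(v-c["cy"])/c["fy"],-1])
    return M[:3,3],M[:3,:3]@d
def at_z(n,u,v,z,st=None):
    o,d=ray(n,u,v,st); return o+d*(z-o[2])/d[2]
def project(n,P,st=None):
    c,M=cam(n,st); p=np.linalg.inv(M)@np.append(P,1)
    return np.array([c["cx"]+c["fx"]*p[0]/-p[2],c["cy"]-c["fy"]*p[1]/-p[2]])
def down(yaw): # tool z down, tool y (closing) at angle yaw from world y
    return (R.from_euler("z",yaw)*R.from_quat([0,1,0,0])).as_quat()
E
python3 - <<'E'
from h import *
np.set_printoptions(precision=1,suppress=True)
for nm,a,b,z in [("cup",(196.2,190.7),(218.5,172),116),("mouth",(342.7,216),(336.2,201.8),124),("stop",(278,242),(265.5,234),34)]:
    o,d=ray("top",*a);p,e=ray("scene",*b)
    s=np.linalg.lstsq(np.c_[d,-e],p-o,rcond=None)[0]
    print(nm,at_z("top",*a,z),at_z("scene",*b,z),"tri",o+d*s[0],p+e*s[1])
for n,u,v in[("bottle",276,166),("beaker",342,140),("timer",395,247)]: print(n,at_z("top",u,v,50))
# mixer corners
for u,v in[(185,227),(229,224)]: print(at_z("top",u,v,48))
E
```

```text
cup [554.3 -15.8 116. ] [551.9 -22.  116. ] tri [554.9 -15.2 113.6] [556.9 -17.9 113.3]
mouth [ 522.7 -353.7  124. ] [ 518.1 -359.2  124. ] tri [ 523.4 -353.9  120.1] [ 524.6 -356.2  120.4]
stop [ 462.7 -208.    34. ] [ 463.2 -211.    34. ] tri [ 462.8 -207.9   33.2] [ 464.3 -210.2   33.2]
bottle [ 646.4 -186.1   50. ]
beaker [ 726.9 -342.4   50. ]
timer [ 472.3 -486.6   50. ]
[478.1  15.8  48. ]
[494.2 -88.   48. ]
```

```bash
cat >> h.py <<'E'
def shot(name):
    st=bot.read_state(); im=bot.camera("wrist")
    np.savez(f"pics/{name}.npz",im=im,**st); return st,im
E
python3 - <<'E'
from h import *
np.set_printoptions(precision=2,suppress=True)
Q=down(0.)
ims=[]
for nm,p in[("flask",(522,-356,223)),("cup",(554,-17,215)),("stop",(463,-209,140))]:
    bot.move_ptp(list(p),Q); bot.pause(.2)
    st,im=shot(nm); print(nm,st["t"],st["tcp_pos"],st["eef_rot"],st["joint_pos"],st["contact_force"])
    ims.append(im[:,:,::-1])
h=[cv2.resize(i[80:360,140:500],(400,311)) for i in ims]
h=[i[60:320,170:490] for i in ims]
cv2.imwrite("pics/w3.png",np.vstack([np.hstack(h[:2]),np.hstack([h[2],h[2]*0])]))
E
```

```text
flask 1.6833 [ 521.45 -356.85  222.94] [ 0.  1.  0. -0.] [-0.29  0.29 -0.09  0.   -1.19 -1.28] [-1.   -0.24  0.68]
cup 3.2167 [554.09 -18.   214.91] [ 0.  1. -0. -0.] [ 0.32  0.17 -0.27  0.   -1.13 -1.89] [-0.7   0.38 -0.77]
stop 4.3667 [ 463.95 -208.27  140.38] [-0.  1. -0.  0.] [-0.04  0.16 -0.47  0.   -0.94 -1.53] [-0.27  1.03 -0.21]
```

View pics/w3.png

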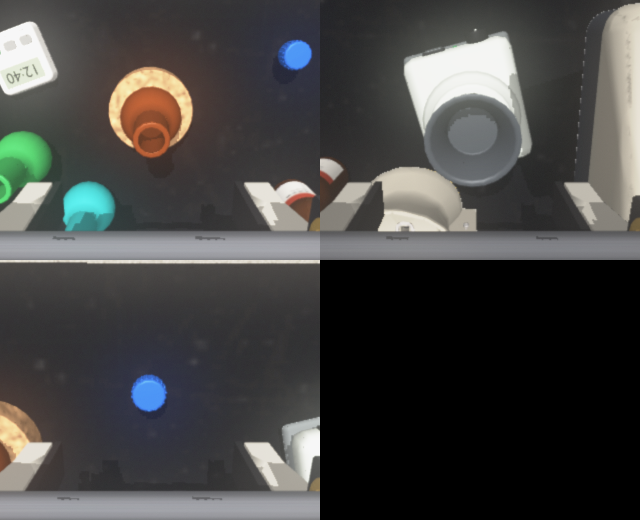

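In the wrist crops, the flask mouth centre is at (152,139), the cup rim at (473,139) in the second tile, and the stopper head at (148,393). All three sit almost exactly where the two fixed cameras put them. I'll compute refined positions and the clearance to the cream device.

Run:
```python
from h import *
np.set_printoptions(precision=1,suppress=True)
D={n:np.load(f"pics/{n}.npz") for n in("flask","cup","stop")}
print("mouth",at_z("wrist",322,199.5,124,D["flask"]))
print("cup",at_z("wrist",323.5,199.5,116,D["cup"]))
print("stop(guess)",at_z("wrist",318.5,193.5,34,D["stop"]))
im=D["stop"]["im"].astype(int); m=((im[:,:,2]>120)&(im[:,:,0]<110)&(im[:,:,2]-im[:,:,0]>70)).astype(np.uint8)
n,l,s,c=cv2.connectedComponentsWithStats(m)
for i in range(1,n):
    if s[i,4]>200: print(s[i],c[i],at_z("wrist",*c[i],30,D["stop"]))
for u,v in[(193,138),(205,150),(262,150),(210,165),(262,165),(235,172)]: print(u,v,at_z("top",u,v,220)[:2],at_z("top",u,v,100)[:2],at_z("top",u,v,0)[:2])
```

```text
mouth [ 522.8 -352.7  124. ]
cup [555.4 -12.6 116. ]
stop(guess) [ 462.6 -206.9   34. ]
[ 301  174   36   38 1041] [318.5 192.7] [ 463.2 -206.9   30. ]
193 138 [646.  -19.5] [684.4  12.4] [716.4  38.9]
205 150 [621.7 -48.2] [657.3 -19.7] [687.   4.]
262 150 [ 632.  -168.2] [ 668.8 -153.7] [ 699.5 -141.7]
210 165 [589.9 -62.8] [621.9 -36.1] [648.4 -13.7]
262 165 [ 599.3 -171.6] [ 632.3 -157.5] [ 659.8 -145.8]
235 172 [ 579.3 -116.9] [610.  -96.4] [635.5 -79.3]
```

Run:
```python
from h import *
np.set_printoptions(precision=2,suppress=True)
Q=down(0.)
bot.line_to([463,-207.5,60],150,Q); bot.line_to([463,-207.5,21],80)
bot.move_gripper(20,25)
s=bot.read_state(); print(s["t"],s["width"],s["finger_force"],s["contact_force"])
bot.line_to([463,-207.5,165],200)
s=bot.read_state(); print(s["t"],s["width"],s["finger_force"])
bot.move_ptp([522.7,-353,165],Q); bot.pause(.3)
ts=[bot.read_state()["tcp_pos"] for _ in range(8)]; print(np.mean(ts,0),np.std(ts,0))
st,im=shot("over"); a=bot.camera("scene"); b=bot.camera("top")
f=lambda i,x,y,w,h,k:cv2.resize(i[y:y+h,x:x+w,::-1],None,fx=k,fy=k,interpolation=cv2.INTER_CUBIC)
cv2.imwrite("pics/over.png",np.hstack([f(im,230,90,180,200,2),f(a,295,140,80,80,5)]))
print(st["t"],st["contact_force"])
```

```text
6.725 26.69420381692609 24.998101545497775 [-0.35 -0.13 -0.82]
7.5917 26.641101597824985 24.997730132890865
[ 522.82 -352.28  165.37] [0. 0. 0.]
8.5667 [-1.21  0.07 -0.61]
```

View pics/over.png

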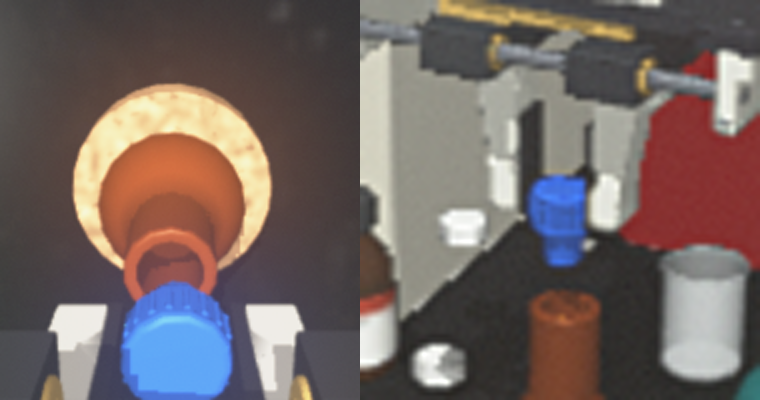

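The wrist crop shows the mouth rim centred at about (170,268) and the stopper head at (176,~360). The scene crop shows the plug directly over the mouth (563 against 565). I'll compute the residual offset and insert with force checks.

Run:
```python
from h import *
np.set_printoptions(precision=2,suppress=True)
d=np.load("pics/over.npz")
print("mouth",at_z("wrist",315,224,124,d),"tcp",d["tcp_pos"])
# head top left/right edges at same depth: stopper y vs tcp
print("stopper y",at_z("wrist",318,270,178,d), "foot proj",project("wrist",[522.7,-353,144],d))
x,y=522.7,-352.6
bot.line_to([x,y,147],60)
f0=np.mean([bot.read_state()["contact_force"] for _ in range(3)],0); print("f0",f0)
for z in list(range(144,131,-3))+list(np.arange(131,126.4,-.5)):
    bot.line_to([x,y,float(z)],25)
    s=bot.read_state(); f=s["contact_force"]-f0; print(z,round(s["t"],2),f,s["tcp_pos"],round(s["width"],2))
    if f[2]>9 or np.hypot(*f[:2])>5: break
```

```text
mouth [ 521.57 -353.29  124.  ] tcp [ 522.82 -352.28  165.37]
stopper y [ 523.47 -351.45  178.  ] foot proj [315.26 238.96]
f0 [-0.54  0.07 -0.27]
144 9.43 [ 1.31 -0.49 -0.08] [ 522.67 -352.63  143.96] 26.88
141 9.7 [-0.11 -0.15  0.17] [ 522.57 -352.59  140.86] 27.14
138 9.97 [ 0.73 -1.15 -0.64] [ 522.55 -352.58  137.77] 26.42
135 10.23 [ 0.69 -0.48  0.04] [ 522.56 -352.53  134.73] 26.73
132 10.5 [ 0.24 -0.3   0.04] [ 522.61 -352.55  131.8 ] 26.68
131.0 10.75 [ 0.4  -0.85  0.34] [ 522.74 -352.64  131.07] 26.66
130.5 11.0 [-0.36 -0.63  0.64] [ 522.76 -352.66  130.64] 26.68
130.0 11.25 [-0.13 -0.58  1.6 ] [ 522.83 -352.72  130.2 ] 26.67
129.5 11.5 [ 0.87 -0.79  3.33] [ 522.9  -352.73  129.78] 26.91
129.0 11.75 [-0.28 -1.55  5.26] [ 522.99 -352.81  129.41] 26.64
128.5 12.0 [ 0.38 -0.48  7.27] [ 523.08 -352.87  129.09] 27.02
128.0 12.25 [ 0.29 -0.59  7.3 ] [ 523.21 -352.99  128.86] 26.81
127.5 12.5 [ 0.35 -0.29  8.17] [ 523.34 -353.11  128.62] 27.01
127.0 12.75 [ 0.04 -0.12  9.73] [ 523.47 -353.22  128.38] 26.87
```

Run:
```python
from h import *
bot.move_gripper(50); bot.line_to([522.7,-352.8,180],150); bot.line_to([522.7,-352.8,215],150); bot.pause(.2)
st,im=shot("ins"); a=bot.camera("scene")
f=lambda i,x,y,w,h,k:cv2.resize(i[y:y+h,x:x+w,::-1],None,fx=k,fy=k,interpolation=cv2.INTER_CUBIC)
cv2.imwrite("pics/ins.png",np.hstack([f(im,230,110,180,200,2),f(a,295,180,80,80,5)]))
print(st["t"],st["tcp_pos"],st["width"])
```

```text
14.475 [ 522.17723309 -352.53488271  213.85494689] 49.7277506467155
```

View pics/ins.png

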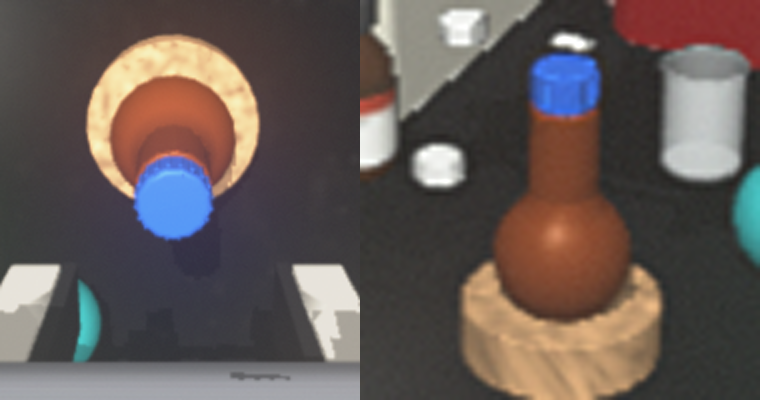

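The stopper sits level with its head against the rim (scene crop, seam at row ~115). I'll press lightly on its top with closed fingers to check it is seated. It should be at z≈142 if home.

Run:
```python
from h import *
np.set_printoptions(precision=2,suppress=True)
bot.move_gripper(0,20); x,y=522.7,-353
bot.line_to([x,y,148],120)
f0=np.mean([bot.read_state()["contact_force"] for _ in range(3)],0); print(bot.read_state()["t"],f0)
for z in np.arange(145,137,-1.):
    bot.line_to([x,y,float(z)],25)
    s=bot.read_state(); f=s["contact_force"]-f0; print(z,round(s["t"],2),f,s["tcp_pos"])
    if f[2]>14 or np.hypot(*f[:2])>4: break
bot.line_to([x,y,195],150); bot.move_gripper(60); print(bot.read_state()["t"])
```

```text
16.2417 [0.16 0.04 0.34]
145.0 16.51 [-0.56 -0.22 -0.34] [ 522.89 -353.03  145.49]
144.0 16.76 [-0.49 -0.2  -0.31] [ 522.7  -353.01  144.08]
143.0 17.01 [ 0.77 -0.52 -0.29] [ 522.63 -353.02  142.9 ]
142.0 17.26 [-0.71  0.29  0.75] [ 522.86 -353.09  142.19]
141.0 17.51 [-0.55 -0.1   5.56] [ 523.28 -353.43  141.98]
140.0 17.76 [-0.73  0.49  7.7 ] [ 523.63 -353.66  141.71]
139.0 18.01 [-0.96  0.29 13.13] [ 523.92 -353.95  141.47]
138.0 18.26 [-2.15  1.81 16.36] [ 524.31 -354.23  141.33]
19.8917
```

The stopper is home: contact came at z≈142. Now I grip the neck and carry the flask over the cup.

Run:
```python
from h import *
np.set_printoptions(precision=2,suppress=True)
x,y=522.7,-353.
bot.line_to([x,y,85],100)
s=bot.read_state(); print(s["t"],s["contact_force"])
bot.move_gripper(24,45)
s=bot.read_state(); print(s["t"],s["width"],s["finger_force"],s["contact_force"],s["tcp_pos"])
bot.line_to([x,y,215],120); 
s=bot.read_state(); print(s["t"],s["width"],s["contact_force"])
bot.line_to([555,-14,215],180); bot.pause(.3)
st,im=shot("ov2"); a=bot.camera("scene"); b=bot.camera("top")
f=lambda i,x,y,w,h,k:cv2.resize(i[y:y+h,x:x+w,::-1],None,fx=k,fy=k,interpolation=cv2.INTER_CUBIC)
cv2.imwrite("pics/ov2.png",np.hstack([f(im,215,90,200,200,2),f(a,180,90,80,100,4)]))
print(st["t"],st["tcp_pos"],st["contact_force"])
```

```text
21.1417 [-0.62 -0.14  1.02]
21.7583 29.0090778450738 44.76558237452991 [-0.09 -1.12  1.38] [ 522.76 -353.13   85.13]
22.9917 28.676125812558347 [-0.29  0.65 -1.41]
25.3333 [554.98 -14.29 215.01] [-0.61  0.28 -1.11]
```

View pics/ov2.png

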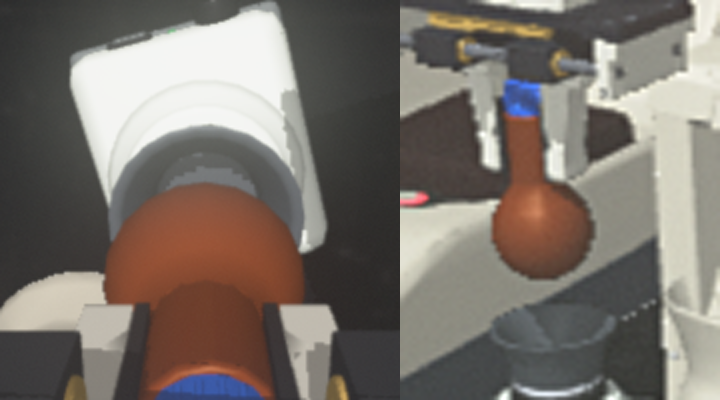

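Run:
```python
from h import *
np.set_printoptions(precision=1,suppress=True)
d=np.load("pics/ov2.npz"); 
for z in(180,254,268): print(z,project("scene",[555,-14,z]),project("wrist",[555,-14,z],d))
print("cup",project("scene",[555,-14,116]),project("wrist",[555,-14,116],d))
for dx in(-6,6): print(dx,project("scene",[555+dx,-14,180]),project("wrist",[555+dx,-14,180],d))
im=d["im"].astype(int); m=(im[...,0]-im[...,2]>30)&(im[...,0]>60); m[:, :250]=0; m[:,390:]=0
ys,xs=np.where(m); print("bulb wrist top row",ys.min(),xs.min(),xs.max())
i=bot.camera("scene").astype(int); m=((i[...,0]-i[...,2]>35)&(i[...,0]<200)&(i[...,0]>60)); m[:118]=0;m[165:]=0;m[:,:198]=0;m[:,235:]=0
for r in range(118,163,3):
    c=np.where(m[r])[0]; print(r,c.min() if len(c) else 0,c.max() if len(c) else 0,end="; ")
```

```text
180 [214.3 146.8] [317.  229.9]
254 [211.5 117.3] [316.8 301.2]
268 [210.9 111.5] [316.7 323.6]
cup [216.6 171. ] [317.1 197.9]
-6 [212.8 147.5] [317.  220.9]
6 [215.9 146. ] [317.  238.7]
bulb wrist top row 182 250 389
118 0 0; 121 207 214; 124 207 214; 127 207 214; 130 207 215; 133 208 215; 136 207 218; 139 205 222; 142 204 225; 145 203 226; 148 203 225; 151 204 224; 154 206 222; 157 210 217; 160 0 0;
```

The crop shows the bulb (centre x≈317) in line with the cup (x≈318) in the wrist view. The upright check agrees to about 1 mm. I'll lower in small steps, watching force and depth.

Run:
```python
from h import *
np.set_printoptions(precision=2,suppress=True)
def rd(): 
    S=[]
    for _ in range(3): S.append(bot.read_state()); bot.pause(.02)
    return S[-1]["t"],np.mean([s["contact_force"] for s in S],0),np.mean([s["tcp_pos"] for s in S],0),S[-1]["width"]
f0=rd()[1]; print(f0)
x,y=555.,-14.
bot.line_to([x,y,164],80)
for z in list(range(161,155,-1))+list(np.arange(154.5,140,-1)):
    bot.line_to([x,y,float(z)],30)
    t,f,p,w=rd(); f=f-f0; print(z,round(t,2),f,p,round(w,2))
    if np.hypot(*f[:2])>6 or f[2]>8: break
```

```text
[ 0.11 -0.1  -1.34]
161 26.65 [-0.3  -0.17  0.38] [555.04 -13.99 161.19] 28.66
160 26.95 [-0.03  0.14  0.15] [554.99 -14.   160.02] 28.8
159 27.25 [-0.32 -0.08 -0.6 ] [555.01 -14.   158.96] 28.91
158 27.55 [ 0.72 -0.07  0.76] [555.31 -13.93 158.14] 28.47
157 27.85 [1.82 0.66 3.33] [555.61 -13.87 157.48] 29.05
156 28.15 [2.05 1.09 3.83] [555.55 -13.87 156.33] 28.79
154.5 28.45 [3.06 0.66 4.76] [555.5  -13.88 154.74] 28.52
153.5 28.75 [3.96 1.07 5.6 ] [555.43 -13.9  153.72] 28.88
152.5 29.05 [4.75 1.72 6.49] [555.42 -13.9  152.78] 28.33
151.5 29.35 [4.17 2.16 6.93] [555.45 -13.9  151.86] 28.84
150.5 29.65 [4.46 1.45 8.33] [555.5  -13.9  150.96] 28.67
```

Side force of about +4.5 N in x: the flask is slightly off-centre. I'll ease the load, shift +x until it vanishes, then continue.

Run:
```python
from h import *
np.set_printoptions(precision=2,suppress=True)
def rd(): 
    S=[]
    for _ in range(3): S.append(bot.read_state()); bot.pause(.02)
    return S[-1]["t"],np.mean([s["contact_force"] for s in S],0),np.mean([s["tcp_pos"] for s in S],0),S[-1]["width"]
f0=np.array([.11,-.1,-1.34])
x,y,z=555.,-14.,156.
bot.line_to([x,y,z],30)
for i in range(6):
    t,f,p,w=rd(); f=f-f0; print(i,round(x,2),round(y,2),round(t,2),f,p,round(w,2))
    if np.hypot(*f[:2])<1: break
    x+=np.clip(.35*f[0],-1,1); y+=np.clip(.35*f[1],-1,1)
    bot.line_to([x,y,z],20)
a=bot.camera("scene"); im=bot.camera("wrist")
f=lambda i,x,y,w,h,k:cv2.resize(i[y:y+h,x:x+w,::-1],None,fx=k,fy=k,interpolation=cv2.INTER_CUBIC)
cv2.imwrite("pics/seat.png",np.hstack([f(im,215,90,200,200,2),f(a,180,90,80,100,4)]))
```

```text
0 555.0 -14.0 30.03 [4.93 1.81 4.37] [555.24 -13.92 155.91] 28.79
1 556.0 -13.37 30.33 [3.68 0.09 4.82] [555.61 -13.62 155.62] 28.55
2 557.0 -13.34 30.63 [1.04 0.13 4.26] [556.33 -13.5  155.6 ] 28.55
3 557.36 -13.29 30.93 [-0.02 -0.55  3.7 ] [556.67 -13.45 155.67] 28.77
```

View pics/seat.png

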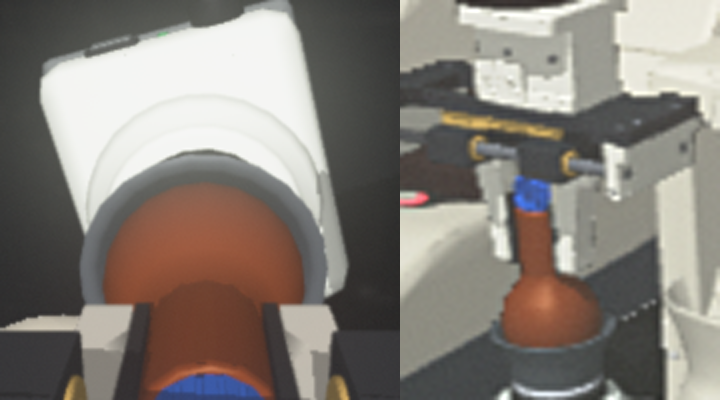

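The bulb sits squarely in the cup: side force is near zero and the seat height is 155.7, as predicted. Now the gentle press to about 9.3 mm.

Run:
```python
from h import *
np.set_printoptions(precision=2,suppress=True)
def rd(): 
    S=[]
    for _ in range(3): S.append(bot.read_state()); bot.pause(.02)
    return S[-1]["t"],np.mean([s["contact_force"] for s in S],0),np.mean([s["tcp_pos"] for s in S],0),S[-1]["width"]
f0=np.array([.11,-.1,-1.34])
x,y=557.36,-13.29
z=156.
while z>142:
    z-=1.5 if z>149 else .7
    bot.line_to([x,y,z],15)
    t,f,p,w=rd(); f=f-f0; print(round(z,1),round(x,1),round(y,1),round(t,2),f,p,round(w,2))
    if f[2]>11.5 or p[2]<146.4 or t>42: break
    x+=np.clip(.2*f[0],-.5,.5); y+=np.clip(.2*f[1],-.5,.5)
bot.pause(.4); print(rd())
a=bot.camera("scene"); im=bot.camera("wrist")
f=lambda i,x,y,w,h,k:cv2.resize(i[y:y+h,x:x+w,::-1],None,fx=k,fy=k,interpolation=cv2.INTER_CUBIC)
cv2.imwrite("pics/fin.png",np.hstack([f(im,215,90,200,200,2),f(a,180,90,80,100,4)]))
```

```text
154.5 557.4 -13.3 31.33 [-2.04 -0.72  4.5 ] [556.87 -13.44 154.31] 28.29
153.0 557.0 -13.4 31.63 [-2.4  -0.81  6.22] [556.82 -13.46 153.  ] 28.73
151.5 556.5 -13.6 31.94 [-1.96 -0.61  5.9 ] [556.77 -13.48 151.75] 29.08
150.0 556.1 -13.7 32.24 [-1.34  0.84  7.69] [556.72 -13.5  150.49] 28.5
148.5 555.8 -13.5 32.54 [-0.72 -0.73  7.88] [556.68 -13.45 149.22] 28.47
147.8 555.7 -13.7 32.84 [-1.22 -0.47  8.81] [556.68 -13.49 148.65] 28.66
147.1 555.4 -13.8 33.14 [-0.75  0.32  9.25] [556.63 -13.52 148.08] 28.23
146.4 555.3 -13.7 33.44 [-1.07 -0.01  9.66] [556.62 -13.49 147.49] 28.76
145.7 555.1 -13.7 33.74 [-0.42 -0.17  9.67] [556.59 -13.48 146.92] 28.77
145.0 555.0 -13.8 34.04 [-0.41 -0.1  10.6 ] [556.58 -13.49 146.29] 28.64
(34.4917, array([-0.03, -0.58,  9.1 ]), array([556.56, -13.49, 146.31]), 28.52887750362856)
```

View pics/fin.png

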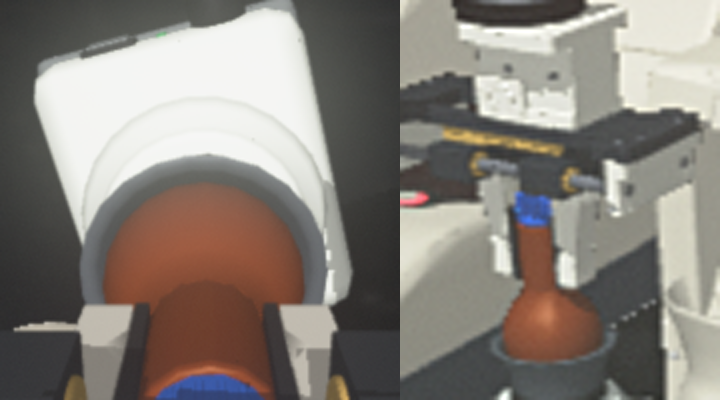

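The bulb sits centred in the cup, upright and with no slip. The cup is about 9 mm down at about 10.5 N, which matches its spring curve. Handing in.

```bash
python3 -c "
from plant import bot
print(bot.close_job())"
```

```text
the job is handed in; nothing more can be done
None
```

I handed the job in at about 35 s: the stopper is fully home, and the arm still grips the upright flask by its neck, pressing the mixer cup about 9 mm down at about 10.5 N; no verdict came back.

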